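# Clamp the re-glued scrubbing brush in the bench clamp

### The job

Pull the bench clamp's yellow knob up to its stop, keep it there until the moving jaw has sprung fully open, and let it snap down; then lay the freshly glued scrubbing brush, bristles down, flat on the plywood bed between the jaws, its long sides facing them, and let go of it. Pump the two black squeeze levers together (never push the jaw by hand) until the jaws grip the brush firmly, with the red guide rods pushed about half way in and never nearly all the way, which would crush it. Finish while still holding the levers squeezed, and leave the other things where they are.

Things in the scene. Friction and masses are not known exactly. Their poses are not given: they have to be found in the camera images.
- scrub_brush: Loose wooden scrubbing brush, 0.12 kg, lying bristles down; 57 mm wide along its x, 150 mm long along its y, 43 mm tall (wooden block from 23 to 43 mm up). Origin: middle of its underside, z up. Grasp it across its 57 mm width.
- clamp: Bar clamp fixed on the worktop. Origin: under the middle of its plywood bed, at worktop height; x points from the squeeze levers to the far jaw (the closing direction), z up. Bed 8 mm thick, x -103 to 147 mm, 132 mm wide. Orange housing x -287 to -137 mm, 48 mm wide, top 44 mm high, with the yellow knob at x = -150 mm and the two levers about x = -240 mm. The ram head before it is 46 mm high.
- far_jaw: Far jaw; its distance differs from run to run, it does not move. Two rubber-faced prongs at y = +-52 mm (16 mm wide, 38 mm deep, from 10 to 50 mm above the worktop) on a cross plate, so fingers have room between the prongs. Origin: midway between the prongs, in the plane of their faces, at worktop height; axes as the clamp's.
- moving_jaw: Moving jaw, shaped like the far jaw and facing it; origin in the plane of its prong faces, at worktop height, axes as the clamp's. With the jaw sprung fully open the gap between the faces is 77 to 93 mm; at the start the gap is narrower than the brush.
- knob_grip (a point): Middle of the yellow release knob's grip: an upright cylinder 24 mm across and 26 mm high (13 mm above and below this point), 68 mm above the worktop when down. It moves with the knob.
- lever_grip (a point): Midway between the round orange grips (bars 13 mm thick, 53 mm long along the clamp's y) of the two upright black squeeze levers, 110 mm above the worktop; the point stays still. One lever stands on the -x and one on the +x side, 67 mm over their outsides at rest; take both between the fingers from above, closing along the clamp's x.
- release_knob (a joint): Lift of the release knob in m: 0 down, 0.012 at its stop. Spring 1 N at first, 5 N at the stop; let go, it springs down. It is also the ratchet's holding pawl: lifted over 5 mm with the levers at rest it lets the ram spring back fully open (about 1 s); while pumping it bobs up to 4 mm at each click.
- rear_lever (a joint): Slide of the rear lever towards the front one in m: 0 at rest, 0.019 fully squeezed; the front lever slides as far the other way when squeezed (67 mm over both grips at rest, 29 mm fully squeezed). Both spring back: 4 to 6 N per finger empty, up to about 17 N with the jaw pressing. The first 7 mm is idle; a full stroke carries the ram 11 mm, and on release the ratchet (9 mm teeth) keeps 9 mm.
- ram (a joint): Advance of the ram in m: 0 fully open, grows as the moving jaw closes, at most 0.062. A spring of 2 to 3 N pulls it open unless the ratchet holds it.
- jaw_spring (a joint): How far the moving jaw is pushed back into the ram head on its two red guide rods, in m: 0 free (27 mm of red rod shows), 0.012 half, 0.024 all the way. Clamping force: about 1.5 N plus 0.3 N per mm; past 0.0215 the brush counts as crushed.
- dispenser: Bystander: taupe soap dispenser, 180 mm tall, at the back. Leave it alone.
- stain_dropper: Bystander: small amber dropper bottle, 102 mm tall. Leave it alone.
- softener: Bystander: pink jug with purple cap, 242 mm tall. Leave it alone.
- soap: Bystander: green bar of soap, 44x72x21 mm, lying behind the clamp. Leave it alone.

How it is judged:
By the outcome, as a careful person would: the job done as asked, in the order asked, and still so for the second after the job is handed in, while the arm keeps its last pose, push and grip.
It also fails if it takes over 69 s, if anything falls off the work surface, if the arm or the gripper's body presses on something with over 40 N, if the wrist force passes 120 N, or if a joint passes its speed limit or range.

### The arm

A 7-joint arm with a two-finger parallel gripper is mounted at the origin on a cart in front of the work surface, level with it; the furniture and walls round the work are solid. World frame = base frame: x ahead of the robot, y to its left, z up, the work surface at z = 0. Lengths are in mm, angles in rad, forces in N, time in s.
With the tool pointing down it reaches from about 400 to 850 mm from the base axis. Payload 4.5 kg.
Tool frame: the origin (TCP) lies midway between the tips of the shut fingers; the grasp point (between the pads) lies grip_depth behind it (grip_depth is the distance from the TCP to the grasp point, in mm); z points along the fingers, y is the direction in which the jaws open and shut (so a half turn about z gives the same grasp; the last joint's range is limited). The gripper opens to 85 mm and grips with 20 to 120 N. Pads are 22 mm wide; open, the fingers measure 114 mm over their backs; the gripper's body (76 mm by 85 mm) begins 54 mm behind the grasp point. The pads swing forward as they close: fully open they stand 13 mm farther back than shut.
Start: joints at [1.374, 0.689, -0.195, 1.565, 0.157, 0.902, -0.215], TCP at [143.001, -608.445, 231.317] pointing down, gripper open.
Joint ranges: [-3.01, 3.01], [-0.46, 2.08], [-1.47, 1.51], [0.13, 2.56], [-1, 4.14], [0.04, 2.09], [-2.66, 2.66]. Speed limits (rad/s): [2.57, 2.57, 3.14, 3.14, 3.14, 3.14, 3.14].

### API

Orientations are given as a rotation vector (axis times angle).
In Python, from workcell import read_state, capture, camera_params, sign_off, grip_depth gives the robot as it stands. The module is installed in compiled form; this text tells all that it offers.
- The arm moves only by the shell command python3 -m handwheel 'ROWS' [FORCE]. ROWS is text: rows parted by semicolons, each of 7 numbers parted by spaces: the shift along the tool's x, y, z in cm, then the turn, a rotation vector about the tool's x, y, z in rad, then the opening, from 0 (shut) to 1 (fully open). A call has exactly 8 rows; each row is the pose to reach, as a shift and turn from the pose commanded when the call began, along the tool's axes at that moment; what a row does not reach only later rows make up. A row lasts 1/8 s, in which the tool goes at most 62.5 mm and 10.7 degrees, less where a joint would pass 70% of its speed; a pose out of reach is approached as far as the arm can. A call with a gripper value outside its range is refused whole. The fingers move at their own pace and stop on an object; FORCE is the grip in N (left out, the last holds). Time passes only in rows, so rows that repeat a pose let the fingers close, or fill a call up. It gives the time, the measured TCP pose, the force and the opening at its end, in the units of the state.
- read_state(): the state, without advancing time (a new reading comes with each control period).
- capture(name): name is "scene" or "top" or "wrist"; returns the picture (400x640x3 uint8, red, green, blue); there is no depth.
- camera_params(name): a dict with "mtx" (3x3 intrinsics, pixels), "camera_from_world" (4x4, takes a point from world to camera coordinates). Camera axes: x right, y down, z forward; pixel columns grow to the right and rows downward; lengths in mm; the calibration is good to about 2 mm. A picture is of the moment at which its call begins: read the wrist's pose just before it. camera_params takes no time and is no camera call; for the wrist camera it gives the pose at the moment of the call.
- sign_off(): hands the job in, once; it reports no verdict.
The state is a dict: "time_s": time; "joints": joint angles; "qd": joint speeds; "joint_torque": joint torques, N m; "eef_pos": TCP position; "tool_rot": TCP orientation; "wrist_force": force on the tool from outside, world axes, zero at the start; "wrist_torque": the same for the moment, N m; "finger_gap": opening from 0.0 (shut) to 1.0 (fully open).
Only numpy, scipy, OpenCV 4.12 (cv2) and the standard library are available. Lean on these libraries where they do the work, as an engineer would, in place of code of your own. Each camera call takes 0.05 s, during which the arm holds its last target.

## Working session

There is one attempt and no reset: what is moved stays moved. The work goes in short steps, Python scripts to look and compute and a shell command to move; the robot and the scene stay as the last step left them, time stands still between calls to the robot, and variables do not carry over. Pictures are saved under pics/ and viewed, and the job is handed in when it is done.

```bash
mkdir -p pics; cat > h.py <<'E'
import numpy as np, cv2
from workcell import *
from scipy.spatial.transform import Rotation as R
def snap(cam,name):
    p=camera_params(cam); im=capture(cam)
    cv2.imwrite(f'pics/{name}.png',im[:,:,::-1]); np.savez(f'pics/{name}.npz',im=im,K=p['mtx'],T=p['camera_from_world'])
    return im,p
def load(name):
    d=np.load(f'pics/{name}.npz'); return d['im'],d['K'],d['T']
def ray(K,T,u,v):
    d=np.linalg.inv(K)@np.array([u,v,1.]); Rm=T[:3,:3]
    return -Rm.T@T[:3,3], Rm.T@d
def onplane(K,T,u,v,z):
    o,d=ray(K,T,u,v); return o+d*(z-o[2])/d[2]
def tri(views):
    A=np.zeros((3,3));b=np.zeros(3)
    for K,T,u,v in views:
        o,d=ray(K,T,u,v); d=d/np.linalg.norm(d); M=np.eye(3)-np.outer(d,d); A+=M;b+=M@o
    x=np.linalg.solve(A,b)
    res=[np.linalg.norm((np.eye(3)-np.outer(d/np.linalg.norm(d),d/np.linalg.norm(d)))@(x-o)) for o,d in [ray(*v) for v in views]]
    return x,res
def proj(K,T,P):
    c=T[:3,:3]@np.asarray(P,float)+T[:3,3]; p=K@c; return p[:2]/p[2]
E
python3 - <<'E'
from h import *
s=read_state(); print(s); print(grip_depth)
snap('scene','s0'); snap('top','t0'); snap('wrist','w0')
for c in ('scene','top','wrist'): print(camera_params(c))
E
```

```text
{'time_s': 0.0, 'joints': array([ 1.37381123,  0.68996325, -0.19450606,  1.56637517,  0.15729302,
        0.90249492, -0.21508058]), 'qd': array([ 0.00053839,  0.0008466 , -0.00114489, -0.00059738, -0.00099329,
        0.0009445 , -0.00015562]), 'joint_torque': array([ 4.28531566e-04, -5.39611495e+01, -1.26658134e+00, -1.58542550e+01,
        9.05180583e-03,  9.46260814e-03, -9.07564242e-06]), 'eef_pos': array([ 142.75928518, -607.79745479,  230.48848771]), 'tool_rot': array([-3.11887748e+00, -3.61654798e-01,  5.47328019e-04]), 'wrist_force': array([-0.60908063, -0.18638929, -0.62525229]), 'wrist_torque': array([-0.03534224, -0.0056377 , -0.03433098]), 'finger_gap': 1.0016167205698916}
18.700000000000003
{'mtx': array([[381.98898368,   0.        , 317.95094159],
       [  0.        , 381.98898368, 208.73394212],
       [  0.        ,   0.        ,   1.        ]]), 'camera_from_world': array([[ 8.83794761e-01, -4.67446741e-01, -2.00091285e-02,
        -4.68207299e+02],
       [-3.58303427e-01, -6.48698725e-01, -6.71422831e-01,
         3.25825693e+02],
       [ 3.00874518e-01,  6.0056
[... 491 characters left out ...]
],
       [ 3.32661633e-01, -6.81368687e-02, -9.40581525e-01,
         1.40226718e+03],
       [ 0.00000000e+00,  0.00000000e+00,  0.00000000e+00,
         1.00000000e+00]])}
{'mtx': array([[290.66695574,   0.        , 317.78660457],
       [  0.        , 290.66695574, 199.70016874],
       [  0.        ,   0.        ,   1.        ]]), 'camera_from_world': array([[ 2.28654143e-01, -9.73505525e-01, -2.06768004e-03,
        -6.23789161e+02],
       [-9.20815862e-01, -2.16966864e-01,  3.24073337e-01,
        -4.20145334e+01],
       [-3.15935802e-01, -7.21967584e-02, -9.46029702e-01,
         3.81586079e+02],
       [ 0.00000000e+00,  0.00000000e+00,  0.00000000e+00,
         1.00000000e+00]])}
```

View pics/s0.png

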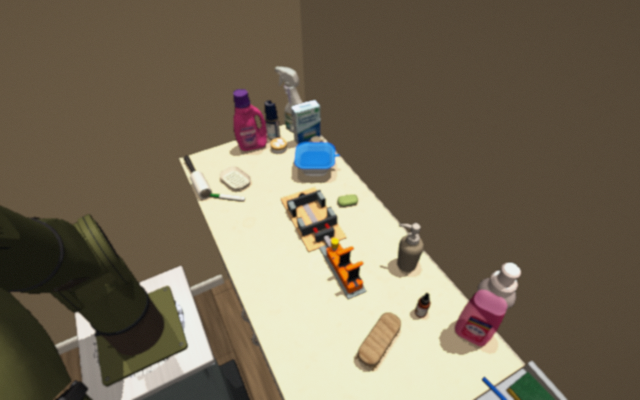

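View pics/t0.png

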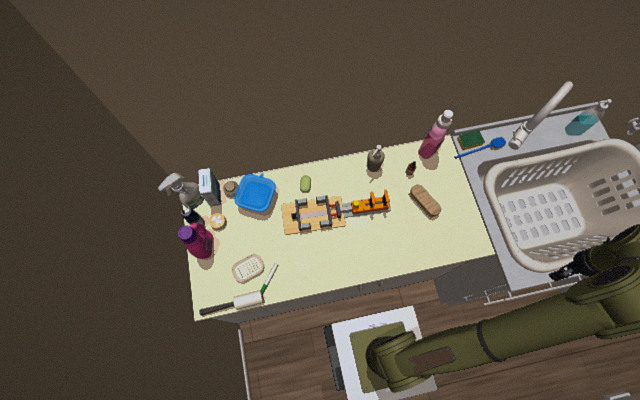

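View pics/w0.png

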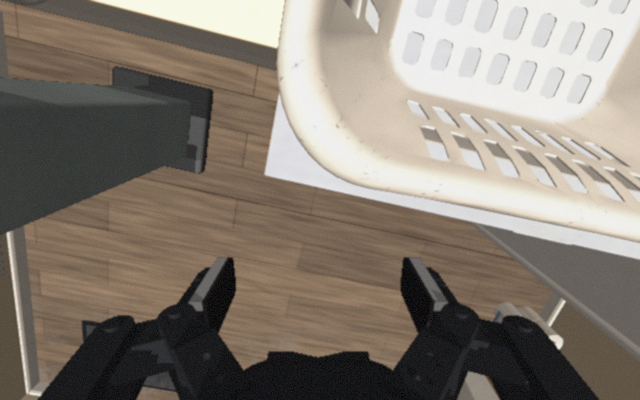

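The scene picture shows the brush at (380,338), the levers around (345,265), the yellow knob at (335,243), and the jaws around (312,215). In the top view the brush is at (425,200), the levers near (375,200) and the bed at (313,214). The wrist camera sees only the floor and a basket. I'll get rough positions and zoomed crops.

```bash
python3 - <<'E'
from h import *
im,K,T=load('t0'); 
for n,u,v,z in [('brush',425,200,43),('knob',355,204,68),('bedmid',313,214,8),('levers',379,201,110),('soap',305,184,20),('dropper',410,168,60),('disp',375,160,100),('farjaw',298,215,50)]:
    print(n,onplane(K,T,u,v,z).round(0))
c=im[150:260,260:460]; cv2.imwrite('pics/t0c.png',cv2.resize(c,None,fx=4,fy=4,interpolation=cv2.INTER_CUBIC)[:,:,::-1])
im,K,T=load('s0'); 
for n,u,v,z in [('brush',380,338,43),('knob',335,243,68),('bedmid',313,215,8),('levers',346,265,110)]:
    print(n,onplane(K,T,u,v,z).round(0))
c=im[180:380,270:440]; cv2.imwrite('pics/s0c.png',cv2.resize(c,None,fx=3,fy=3,interpolation=cv2.INTER_CUBIC)[:,:,::-1])
E
```

```text
brush [ 533. -314.   43.]
knob [569. -29.  68.]
bedmid [583. 139.   8.]
levers [ 547. -115.  110.]
soap [715. 145.  20.]
dropper [ 675. -290.   60.]
disp [ 724. -149.  100.]
farjaw [578. 200.  50.]
brush [ 531. -326.   43.]
knob [569. -35.  68.]
bedmid [585. 139.   8.]
levers [ 542. -140.  110.]
```

View pics/t0c.png

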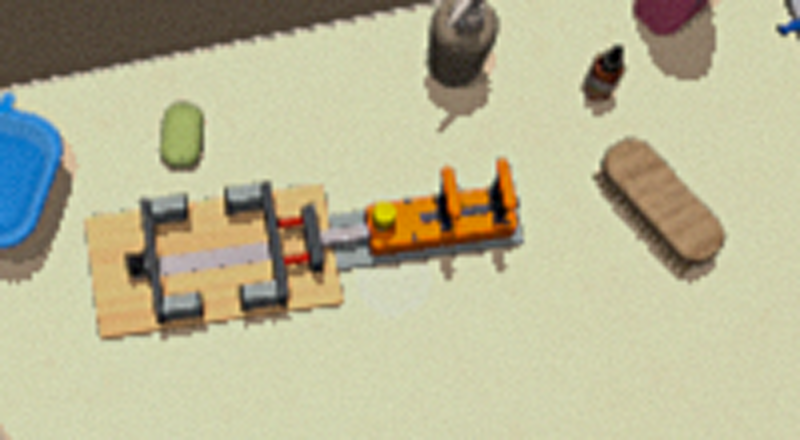

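View pics/s0c.png

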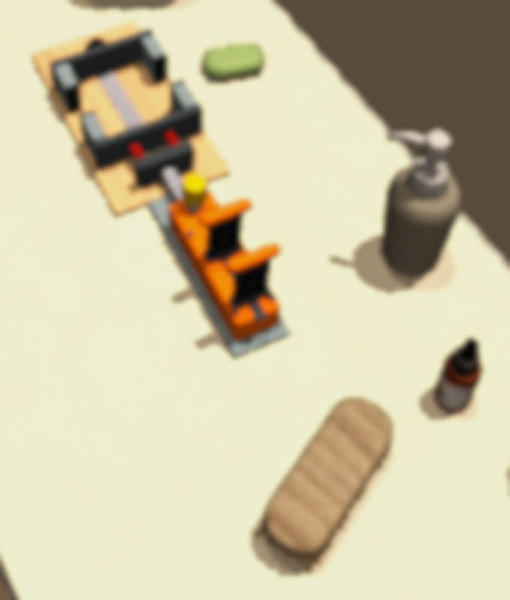

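```bash
python3 - <<'E'
from h import *
s=read_state(); im,K,T=load('w0')
o,d=ray(K,T,K[0,2],K[1,2]); Rt=R.from_rotvec(s['tool_rot']).as_matrix()
print('cam in tool',Rt.T@(o-s['eef_pos']),'axis in tool',Rt.T@d, Rt.round(3))
print('cam x in tool',Rt.T@T[0,:3],'cam y',Rt.T@T[1,:3])
imt,Kt,Tt=load('t0'); ims,Ks,Ts=load('s0')
# yellow knob top blobs, orange
for nm,(im,K,T) in (('t',(imt,Kt,Tt)),('s',(ims,Ks,Ts))):
    hsv=cv2.cvtColor(im,cv2.COLOR_RGB2HSV)
    m=cv2.inRange(hsv,(24,200,120),(34,255,255))
    n,l,st,c=cv2.connectedComponentsWithStats(m); print(nm,[ (st[i].tolist(),c[i].round(1)) for i in range(1,n) if st[i,4]>8])
# brush contour and bed contour
for nm,(im,K,T),roi in (('t',(imt,Kt,Tt),(400,175,450,225)),('s',(ims,Ks,Ts),(345,305,415,375))):
    x0,y0,x1,y1=roi; hsv=cv2.cvtColor(im,cv2.COLOR_RGB2HSV)[y0:y1,x0:x1]
    print(nm,[hsv[i,j].tolist() for i,j in ((25,25),(2,2),(20,20))])
    m=cv2.inRange(hsv,(5,70,110),(20,200,255))
    n,l,st,c=cv2.connectedComponentsWithStats(m); k=1+np.argmax(st[1:,4]); print(st[k],c[k]+[x0,y0])
    pts=np.argwhere(l==k)[:,::-1]+[x0,y0]; P=np.array([onplane(K,T,u,v,43)[:2] for u,v in pts]).astype(np.float32)
    print(cv2.minAreaRect(P))
E
```

```text
cam in tool [  83.88904379   -0.19379894 -142.55703345] axis in tool [-3.23988270e-01 -8.95787694e-04  9.46060674e-01] [[ 0.973  0.229 -0.   ]
 [ 0.229 -0.973  0.001]
 [-0.    -0.001 -1.   ]]
cam x in tool [-8.20929780e-05  9.99999575e-01  9.18746731e-04] cam y [-9.46061094e-01  2.19998226e-04 -3.23988206e-01]
t [([353, 201, 6, 5, 23], array([355.8, 202.9]))]
s [([332, 238, 6, 7, 35], array([334.4, 241.2]))]
t [[15, 102, 170], [28, 42, 213], [17, 105, 177]]
[  9  10  32  30 425] [425.65411765 199.42588235]
((534.2327270507812, -317.20654296875), (149.3629608154297, 59.029510498046875), 29.635705947875977)
s [[26, 57, 210], [27, 35, 239], [28, 34, 239]]
[   9    8   47   58 1404] [378.53988604 341.02849003]
((524.9573974609375, -330.643310546875), (165.751220703125, 60.355350494384766), 24.885143280029297)
```

```bash
cat >> h.py <<'E'
def plan(p,yaw,s=None):
    "tool shift (cm) and turn about tool axes to reach world TCP p, tool x at yaw (deg), pointing down"
    s=s or read_state(); Rt=R.from_rotvec(s['tool_rot']).as_matrix()
    y=np.radians(yaw); X=np.array([np.cos(y),np.sin(y),0]); Z=np.array([0,0,-1.]); G=np.stack([X,np.cross(Z,X),Z],1)
    print('shift cm',(Rt.T@(np.array(p)-s['eef_pos'])/10).round(2),'turn',R.from_matrix(Rt.T@G).as_rotvec().round(3))
def st():
    s=read_state(); Rt=R.from_rotvec(s['tool_rot']).as_matrix()
    print('t',round(s['time_s'],2),'p',s['eef_pos'].round(1),'yaw',np.degrees(np.arctan2(Rt[1,0],Rt[0,0])).round(2),'F',s['wrist_force'].round(1),'gap',round(s['finger_gap'],3),'q',s['joints'].round(2))
E
python3 - <<'E'
from h import *
plan((560,60,300),-4); st()
E
```

```text
shift cm [ 55.89 -55.49  -6.86] turn [-0.001  0.     0.301]
t 0.15 p [ 142.8 -608.   230.7] yaw 13.22 F [-0.5  0.2  0. ] gap 1.006 q [ 1.37  0.69 -0.19  1.57  0.16  0.9  -0.22]
```

```bash
python3 -m handwheel '2 -4 -5 0 0 0.05 1; 4 -8 -9 0 0 0.1 1; 8 -12 -10 0 0 0.15 1; 13 -16 -10 0 0 0.2 1; 18 -19 -10 0 0 0.25 1; 23.5 -22 -10 0 0 0.3 1; 28.5 -25 -10 0 0 0.3 1; 33 -29 -10 0 0 0.3 1'; python3 -c "
from h import *
st(); plan((560,60,270),-4)"
```

```text
time_s: 1.15
eef_pos: [399.4, -249.3, 331.2]
tool_rot: [3.139, -0.109, 0.001]
wrist_force: [0.4, -0.1, -0.4]
finger_gap: 1.005
t 1.15 p [ 399.4 -249.3  331.2] yaw -3.98 F [ 0.4 -0.1 -0.4] gap 1.005 q [ 0.61  0.36 -0.21  1.87  0.09  0.92 -1.28]
shift cm [ 13.87 -31.98   6.12] turn [ 0.    -0.001  0.   ]
```

```bash
python3 -m handwheel '2.4 -5.5 1 0 0 0 1; 4.8 -11 2 0 0 0 1; 7.2 -16.5 3 0 0 0 1; 9.6 -22 4 0 0 0 1; 11.9 -27.5 5.2 0 0 0 1; 13.9 -32 6.1 0 0 0 1; 13.9 -32 6.1 0 0 0 1; 13.9 -32 6.1 0 0 0 1'; python3 -c "
from h import *
st(); snap('wrist','w1'); snap('top','t1')"
```

```text
time_s: 2.15
eef_pos: [558.2, 58.1, 269.9]
tool_rot: [3.138, -0.109, -0.002]
wrist_force: [-0.2, -0.6, -0.7]
finger_gap: 1.002
t 2.15 p [558.2  58.1 269.9] yaw -3.99 F [-0.2 -0.6 -0.7] gap 1.002 q [-0.05  0.56 -0.22  1.71  0.15  0.89 -1.98]
```

View pics/w1.png

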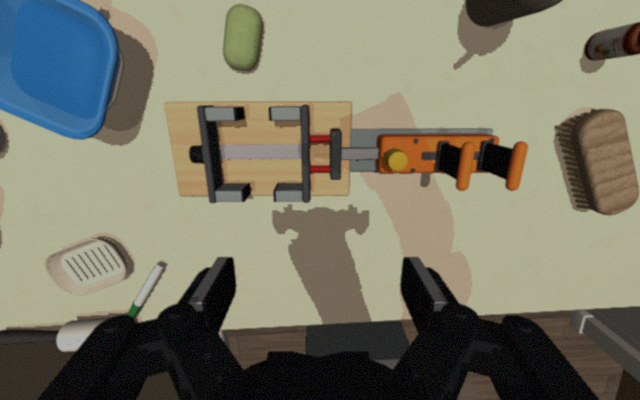

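The picture shows the bed with corners near (166,102), (351,100), (350,196) and (180,199). The knob is at (397,160), the lever grips at (465,165) and (517,165), and the brush at (605,162). Next I'll measure the clamp's axis and origin and the knob.

```bash
python3 - <<'E'
from h import *
im,K,T=load('w1'); imt,Kt,Tt=load('t0'); ims,Ks,Ts=load('s0')
hsv=cv2.cvtColor(im,cv2.COLOR_RGB2HSV)
for q in [(260,115),(397,160),(465,165),(430,140),(320,140),(317,170),(605,162),(230,30)]: print(q,hsv[q[1],q[0]])
m=cv2.inRange(hsv,(21,200,100),(34,255,255)); n,l,stt,c=cv2.connectedComponentsWithStats(m)
print([(stt[i].tolist(),c[i].round(1)) for i in range(1,n) if stt[i,4]>20])
k=c[1+np.argmax(stt[1:,4])]
print('knob w+t+s',tri([(K,T,*k),(Kt,Tt,355.8,202.9),(Ks,Ts,334.4,241.2)]))
print('knob w@68,81',onplane(K,T,*k,68),onplane(K,T,*k,81))
P=[onplane(K,T,u,v,8)[:2] for u,v in [(166,102),(351,100),(350,196),(180,199)]]
print(np.round(P,1)); print(cv2.minAreaRect(np.array(P,np.float32)))
c=im[80:220,150:550]; cv2.imwrite('pics/w1c.png',cv2.resize(c,None,fx=2,fy=2,interpolation=cv2.INTER_CUBIC)[:,:,::-1])
E
```

```text
(260, 115) [ 21 100 174]
(397, 160) [ 22 189 170]
(465, 165) [ 14 196 172]
(430, 140) [ 15 193 174]
(320, 140) [179 219 114]
(317, 170) [  1 215 134]
(605, 162) [ 16  95 142]
(230, 30) [ 36  92 142]
[]
knob w+t+s (array([569.48339503, -29.77939885,  71.04437904]), [np.float64(3.9810990787622225), np.float64(3.5542832817157315), np.float64(0.9123556694470885)])
knob w@68,81 [567.44146605 -26.70874734  68.        ] [570.25469308 -23.71162696  81.        ]
[[653.1 252.2]
 [638.6   8.8]
 [505.6  14.6]
 [518.5 264. ]]
((579.4818115234375, 135.7925567626953), (249.7447052001953, 135.06622314453125), 87.05274963378906)
```

View pics/w1c.png

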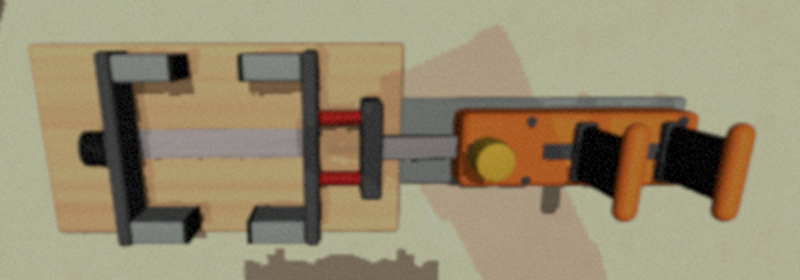

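```bash
cat >> h.py <<'E'
def blobs(im,lo,hi,roi=None,mn=20):
    hsv=cv2.cvtColor(im,cv2.COLOR_RGB2HSV); m=cv2.inRange(hsv,lo,hi)
    if roi: 
        z=np.zeros_like(m); x0,y0,x1,y1=roi; z[y0:y1,x0:x1]=m[y0:y1,x0:x1]; m=z
    n,l,s,c=cv2.connectedComponentsWithStats(m)
    return [(s[i].tolist(),c[i].round(1),l==i) for i in range(1,n) if s[i,4]>mn]
E
python3 - <<'E'
from h import *
im,K,T=load('w1'); imt,Kt,Tt=load('t0'); ims,Ks,Ts=load('s0')
b=blobs(im,(19,165,60),(34,255,255)); print([x[:2] for x in b])
b=blobs(im,(17,60,100),(25,140,255),(155,85,360,205),100); print([x[:2] for x in b])
m=np.zeros(im.shape[:2],np.uint8)
for x in b: m|=x[2].astype(np.uint8)
pts=np.argwhere(m)[:,::-1]; P=np.array([onplane(K,T,u,v,8)[:2] for u,v in pts],np.float32); print(cv2.minAreaRect(P))
E
```

```text
[([385, 149, 23, 22, 361], array([396.1, 159.3]))]
[([164, 101, 196, 96, 6075], array([240.8, 131.2])), ([224, 159, 78, 39, 2007], array([263.9, 172.8])), ([310, 167, 40, 30, 808], array([331.3, 184.3]))]
((579.0664672851562, 131.0309295654297), (259.9139099121094, 133.31344604492188), 86.00432586669922)
```

```bash
cat > bed.py <<'E'
from h import *
import sys
def bed(name,roi,cols,rows):
    im,K,T=load(name); hsv=cv2.cvtColor(im,cv2.COLOR_RGB2HSV)
    m=cv2.inRange(hsv,(17,60,60),(25,150,255)); x0,y0,x1,y1=roi
    z=np.zeros_like(m); z[y0:y1,x0:x1]=m[y0:y1,x0:x1]; m=z
    out=[]
    for f in ('top','bot'):
        q=[]
        for u in range(*cols):
            r=np.flatnonzero(m[:,u])
            if len(r): q.append(onplane(K,T,u,(r[0]-.5 if f=='top' else r[-1]+.5),8)[:2])
        q=np.array(q,np.float32)
        for _ in range(3):
            vx,vy,px,py=cv2.fitLine(q,cv2.DIST_HUBER,0,.01,.01).ravel(); d=(q-[px,py])@np.array([-vy,vx]); q=q[abs(d)<max(1.,2*d.std())]
        if vy<0: vx,vy=-vx,-vy
        out.append((np.degrees(np.arctan2(vy,vx)),np.array([px,py]),d.std(),len(q))); print(f,out[-1])
    a=np.radians((out[0][0]+out[1][0])/2); ax=np.array([np.cos(a),np.sin(a)]); n=np.array([-ax[1],ax[0]])
    print('width',(out[1][1]-out[0][1])@n,'angle',np.degrees(a),'mid n-offset',(out[1][1]+out[0][1])@n/2,'n',n)
    q=[]
    for v in range(*rows):
        r=np.flatnonzero(m[v]); q.append([onplane(K,T,r[0]-.5,v,8)[:2]@ax, onplane(K,T,r[-1]+.5,v,8)[:2]@ax])
    q=np.median(q,0); print('ends',q,'len',q[0]-q[1],'origin s=',q[0]-147,q[1]+103)
    s=(q[0]-147+q[1]+103)/2; o=ax*s+n*(out[1][1]+out[0][1])@n/2; print('origin',o)
    return o,ax,n
if __name__=='__main__':
    o,ax,n=bed('w1',(155,90,352,210),(170,348),(105,190))
    im,K,T=load('w1'); k=onplane(K,T,396.1,159.3,75)[:2]-o; print('knob rel',k@ax,k@n)
    print('knob expected world',o-150*ax)
E
python3 bed.py
```

```text
top (np.float32(86.0044), array([644.2568 ,  98.76572], dtype=float32), np.float32(1.8061317e-05), 134)
bot (np.float32(85.969154), array([515.8442 , 149.75371], dtype=float32), np.float32(14.768757), 150)
width 131.6662 angle 85.98677 mid n-offset -569.93164 n [-0.9975479   0.06998674]
ends [301.03444572  53.38684879] len 247.64759693230985 origin s= 154.03444571894335 156.3868487866335
origin [588.68068011 732.64805219]
knob rel -766.6490400724064 -34.77856334160222
knob expected world [578.18266947 583.0158653 ]
```

```bash
sed -i 's|o=ax\*s+n\*(out\[1\]\[1\]+out\[0\]\[1\])@n/2|o=ax*s+n*((out[1][1]+out[0][1])@n/2)|' bed.py; python3 bed.py | tail -3; python3 - <<'E'
from h import *
from bed import bed
import io,contextlib
with contextlib.redirect_stdout(io.StringIO()): o,ax,n=bed('w1',(155,90,352,210),(170,348),(105,190))
im,K,T=load('w1'); imt,Kt,Tt=load('t0'); ims,Ks,Ts=load('s0')
loc=lambda P:(np.round([(P[:2]-o)@ax,(P[:2]-o)@n],1),P[2].round(1))
for vs in ([(K,T,396.1,159.3),(Kt,Tt,355.8,202.9)],[(K,T,396.1,159.3),(Ks,Ts,334.4,241.2)],[(Kt,Tt,355.8,202.9),(Ks,Ts,334.4,241.2)]):
    x,r=tri(vs); print(x.round(1),np.round(r,1),loc(x))
# full model checks: project expected points
for nm,c in (('knobtop',(-150,0,81)),('knobmid',(-150,0,68)),('hous front',(-137,0,44)),('hous back',(-287,0,44)),('bed0',(0,0,8)),('lever',(-240,0,110))):
    P=[*(o+ax*c[0]+n*c[1]),c[2]]; print(nm,np.round(P,1),proj(K,T,P).round(1),proj(Kt,Tt,P).round(1),proj(Ks,Ts,P).round(1))
E
```

```text
origin [579.3968056  114.94240186]
knob rel -149.80830252718843 -0.8084694181010029
knob expected world [568.89879496 -34.68978502]
[569.9 -33.   76.6] [1.1 1.1] (array([-148.3,   -0.9]), np.float64(76.6))
[568.6 -34.   74.7] [1.2 1.2] (array([-149.3,    0.3]), np.float64(74.7))
[569.4 -32.3  73.6] [1.2 1.2] (array([-147.6,   -0.3]), np.float64(73.6))
knobtop [568.9 -34.7  81. ] [397.5 161. ] [356.6 202.6] [335.  240.1]
knobmid [568.9 -34.7  68. ] [394.7 158.8] [356.3 203.7] [335.  242.8]
hous front [569.8 -21.7  44. ] [379.8 155.2] [352.6 206.1] [333.  244.5]
hous back [ 559.3 -171.4   44. ] [497.5 155.2] [389.2 201. ] [356.6 284.7]
bed0 [579.4 114.9   8. ] [276.  150.5] [318.9 213.6] [314.9 220.5]
lever [ 562.6 -124.5  110. ] [489.6 166.5] [380.2 196.9] [349.7 257.8]
```

```bash
python3 -c "
from h import *
plan((569,-34,115),-4.01)"
```

```text
shift cm [ 1.73  8.98 15.55] turn [ 0.001  0.    -0.002]
```

```bash
python3 -m handwheel '0.6 3 5 0 0 0 0.6; 1.2 6 10 0 0 0 0.6; 1.7 9 14 0 0 0 0.6; 1.7 9 15.5 0 0 0 0.6; 1.7 9 15.5 0 0 0 0.6; 1.7 9 15.5 0 0 0 0.6; 1.7 9 15.5 0 0 0 0.6; 1.7 9 15.5 0 0 0 0.6' 25; python3 -c "
from h import *
st(); snap('wrist','w2'); plan((569,-34,50),-4.01)"
```

```text
time_s: 3.25
eef_pos: [569.9, -31.4, 116.2]
tool_rot: [-3.14, 0.107, -0.002]
wrist_force: [-0.7, -0.4, 0.5]
finger_gap: 0.602
t 3.25 p [569.9 -31.4 116.2] yaw -3.92 F [-0.7 -0.4  0.5] gap 0.602 q [ 0.08  0.78 -0.17  1.83  0.24  0.55 -1.89]
shift cm [-0.07  0.25  6.6 ] turn [-0.    -0.001  0.001]
```

View pics/w2.png

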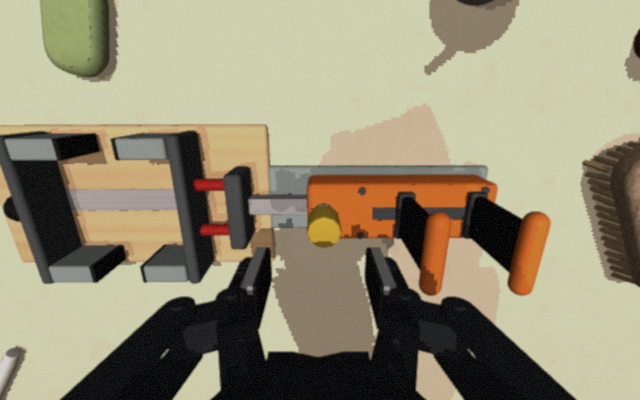

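The knob is at about (323,225), slightly right of the finger midline near u=317, and the levers are clear at u>418. I'll triangulate the knob from the two wrist views.

```bash
python3 - <<'E'
from h import *
im,K,T=load('w2'); im1,K1,T1=load('w1')
b=blobs(im,(19,165,60),(34,255,255),(280,180,370,260)); print([x[:2] for x in b])
c=b[0][1]; print(tri([(K,T,*c),(K1,T1,396.1,159.3)]))
hsv=cv2.cvtColor(im,cv2.COLOR_RGB2HSV)
# lit top face: brighter
b=blobs(im,(19,165,150),(34,255,255),(280,180,370,260)); print([x[:2] for x in b]); print(onplane(K,T,*b[0][1],81))
b1=blobs(im1,(19,165,150),(34,255,255),(370,130,420,190)); print([x[:2] for x in b1]); print(tri([(K,T,*b[0][1]),(K1,T1,*b1[0][1])]))
E
```

```text
[([308, 207, 33, 40, 1067], array([323.6, 226.5]))]
(array([569.15748657, -35.30083796,  71.34891672]), [np.float64(0.28163207051627154), np.float64(0.28163207051633254)])
[([308, 217, 33, 26, 662], array([323.8, 230.2]))]
[571.00549601 -35.18390823  81.        ]
[([389, 152, 19, 19, 263], array([398. , 160.6]))]
(array([569.18503074, -35.53323339,  78.1835771 ]), [np.float64(0.6031581350155807), np.float64(0.6031581350155346)])
```

```bash
python3 -m handwheel '0 0.35 0 0 0 0 0.6; 0 0.35 3.5 0 0 0 0.6; 0 0.35 6.5 0 0 0 0.6; 0 0.35 6.5 0 0 0 0.6; 0 0.35 6.5 0 0 0 0.1; 0 0.35 6.5 0 0 0 0.1; 0 0.35 6.5 0 0 0 0.1; 0 0.35 6.5 0 0 0 0.1' 30; python3 -c "
from h import *
st()"
```

```text
time_s: 4.3
eef_pos: [569.9, -35.7, 51.3]
tool_rot: [3.139, -0.109, 0.003]
wrist_force: [-1.0, 1.9, 6.0]
finger_gap: 0.27
t 4.3 p [569.9 -35.7  51.3] yaw -3.98 F [-1.   1.9  6. ] gap 0.27 q [ 0.06  0.89 -0.14  1.86  0.27  0.41 -1.91]
```

```bash
python3 -m handwheel '0 0 -0.5 0 0 0 0.1; 0 0 -1 0 0 0 0.1; 0 0 -1.4 0 0 0 0.1; 0 0 -1.4 0 0 0 0.1; 0 0 -1.4 0 0 0 0.1; 0 0 -1.4 0 0 0 0.1; 0 0 -1.4 0 0 0 0.1; 0 0 -1.4 0 0 0 0.1'; python3 -c "
from h import *
st(); snap('wrist','w3')"
```

```text
time_s: 5.3
eef_pos: [569.7, -35.6, 64.1]
tool_rot: [3.14, -0.109, 0.001]
wrist_force: [5.1, 1.4, -10.4]
finger_gap: 0.274
t 5.3 p [569.7 -35.6  64.1] yaw -3.97 F [  5.1   1.4 -10.4] gap 0.274 q [ 0.07  0.86 -0.15  1.85  0.26  0.44 -1.91]
```

View pics/w3.png

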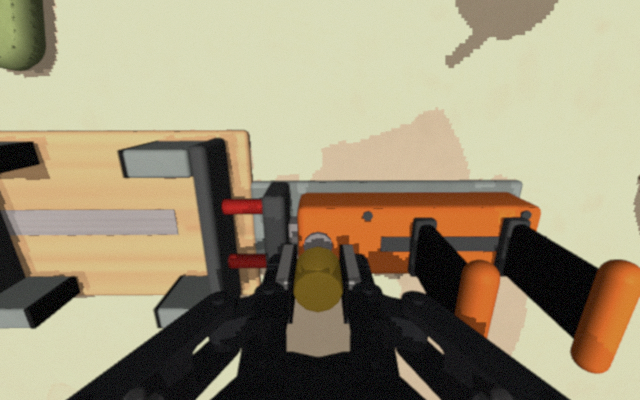

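The ram head has drawn back against the housing, and the 10 N pull agrees with the knob being at its stop. I'll hold another half second or more and compare pictures.

```bash
python3 -m handwheel '0 0 0 0 0 0 0.1; 0 0 0 0 0 0 0.1; 0 0 0 0 0 0 0.1; 0 0 0 0 0 0 0.1; 0 0 0 0 0 0 0.1; 0 0 0 0 0 0 0.1; 0 0 0 0 0 0 0.1; 0 0 0 0 0 0 0.1'; python3 -c "
from h import *
st(); snap('wrist','w4')
a,_,_=load('w3'); b,_,_=load('w4'); d=np.abs(a.astype(int)-b).sum(2); print('mean diff', d.mean(), 'jaw region', d[100:330,0:300].mean(), (d[100:330,0:300]>60).sum())
for n,i in (('w3',a),('w4',b)):
    print(n,[x[0] for x in blobs(i,(0,150,60),(6,255,255),(180,180,300,300))]+[x[0] for x in blobs(i,(174,150,60),(180,255,255),(180,180,300,300))])
"
```

```text
time_s: 6.35
eef_pos: [569.7, -35.6, 64.1]
tool_rot: [3.14, -0.109, 0.001]
wrist_force: [5.6, 1.2, -9.0]
finger_gap: 0.269
t 6.35 p [569.7 -35.6  64.1] yaw -3.97 F [ 5.6  1.2 -9. ] gap 0.269 q [ 0.07  0.86 -0.15  1.85  0.26  0.44 -1.91]
mean diff 9.60876953125 jaw region 12.64940579710145 2126
w3 [[221, 199, 41, 16, 559], [228, 254, 38, 14, 440]]
w4 [[223, 199, 41, 16, 570], [230, 254, 38, 15, 440]]
```

The rods still moved 2 px between the two pictures, so I'll hold once more to confirm the jaw has stopped.

```bash
python3 -m handwheel '0 0 0 0 0 0 0.1; 0 0 0 0 0 0 0.1; 0 0 0 0 0 0 0.1; 0 0 0 0 0 0 0.1; 0 0 0 0 0 0 0.1; 0 0 0 0 0 0 0.1; 0 0 0 0 0 0 0.1; 0 0 0 0 0 0 0.1'; python3 -c "
from h import *
st(); snap('wrist','w5')
b,_,_=load('w5')
print([x[0] for x in blobs(b,(0,150,60),(6,255,255),(180,180,300,300))])
"
```

```text
time_s: 7.4
eef_pos: [569.7, -35.6, 64.1]
tool_rot: [3.14, -0.109, 0.001]
wrist_force: [4.8, -0.3, -10.4]
finger_gap: 0.265
t 7.4 p [569.7 -35.6  64.1] yaw -3.97 F [  4.8  -0.3 -10.4] gap 0.265 q [ 0.07  0.86 -0.15  1.85  0.26  0.44 -1.91]
[[223, 199, 41, 16, 578], [230, 254, 38, 14, 432]]
```

```bash
python3 -m handwheel '0 0 0 0 0 0 0.6; 0 0 0 0 0 0 0.6; 0 0 0 0 0 0 0.6; 0 0 -5 0 0 0 0.6; 0 1 -11 0 0 0 0.8; -0.5 4 -16 0 0 0 1; -1.5 7 -20 0 0 0 1; -1.5 9 -21 0 0 0 1'; python3 -c "
from h import *
st(); snap('wrist','w6')"
```

```text
time_s: 8.45
eef_pos: [548.0, -126.2, 277.5]
tool_rot: [3.138, -0.112, 0.006]
wrist_force: [1.1, 1.1, -0.8]
finger_gap: 0.999
t 8.45 p [ 548.  -126.2  277.5] yaw -4.08 F [ 1.1  1.1 -0.8] gap 0.999 q [ 0.3   0.55 -0.26  1.7   0.17  0.91 -1.67]
```

View pics/w6.png

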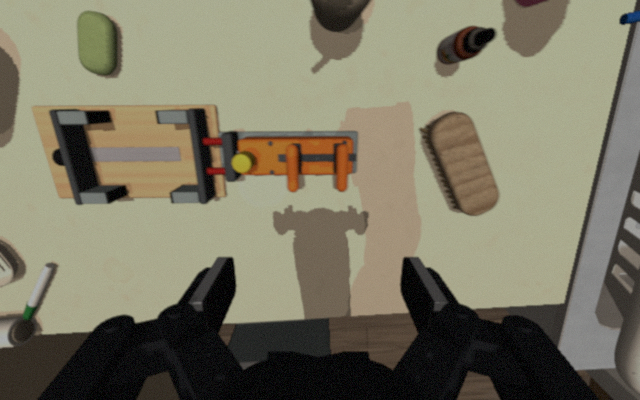

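The jaw is now fully open, with its rods at u≈205–222 and the ram head by the knob. The brush top spans about (430,112)–(498,215). I'll measure the brush from this view and the next.

```bash
cat > brush.py <<'E'
from h import *
def brush(name,roi,z=43):
    im,K,T=load(name); b=max(blobs(im,(8,70,100),(20,200,255),roi,100),key=lambda x:x[0][4])
    m=cv2.morphologyEx(b[2].astype(np.uint8),cv2.MORPH_OPEN,np.ones((5,5)))
    c=max(cv2.findContours(m,cv2.RETR_EXTERNAL,cv2.CHAIN_APPROX_NONE)[0],key=cv2.contourArea)[:,0]
    P=np.array([onplane(K,T,u,v,z)[:2] for u,v in c],np.float32); r=cv2.minAreaRect(P)
    M=cv2.moments(c); cc=(M['m10']/M['m00'],M['m01']/M['m00']); print(name,b[0],'centroid px',np.round(cc,1),'world',onplane(K,T,*cc,z).round(1),'rect',r)
    return cc,K,T
if __name__=='__main__':
    brush('w6',(415,95,510,230)); brush('t0',(400,175,450,225))
E
python3 brush.py; python3 -c "
from h import *
im,K,T=load('w6'); hsv=cv2.cvtColor(im,cv2.COLOR_RGB2HSV)
for q in [(462,160),(437,160),(430,150),(480,200),(455,120),(500,190)]: print(q,hsv[q[1],q[0]])
plan((520,-310,230),29)"
```

```text
w6 [433, 112, 65, 103, 3969] centroid px [465.6 163.3] world [ 540.2 -320.6   43. ] rect ((535.8121337890625, -322.258544921875), (145.2271270751953, 51.76730728149414), 24.967355728149414)
t0 [409, 185, 32, 30, 430] centroid px [425.7 199.5] world [ 534.5 -317.2   43. ] rect ((535.2897338867188, -316.83837890625), (146.40191650390625, 53.123619079589844), 24.84617042541504)
(462, 160) [ 16  92 127]
(437, 160) [14 81 41]
(430, 150) [17 73 80]
(480, 200) [ 17  95 132]
(455, 120) [ 16  95 134]
(500, 190) [ 29  41 168]
shift cm [-1.45 18.17  4.81] turn [ 0.005 -0.003 -0.581]
```

```bash
python3 -c "
from h import *
plan((505,-335,190),25)"
```

```text
shift cm [-2.78 20.76  8.82] turn [ 0.005 -0.003 -0.511]
```

```bash
python3 -m handwheel '-0.5 4.5 2 0 0 -0.12 1; -1 9 4 0 0 -0.24 1; -1.6 13.5 6 0 0 -0.36 1; -2.2 18 7.5 0 0 -0.48 1; -2.8 20.8 8.5 0 0 -0.51 1; -2.8 20.8 8.8 0 0 -0.51 1; -2.8 20.8 8.8 0 0 -0.51 1; -2.8 20.8 8.8 0 0 -0.51 1'; python3 -c "
from h import *
st(); snap('wrist','w7')"
```

```text
time_s: 9.5
eef_pos: [506.8, -327.7, 186.7]
tool_rot: [-3.064, -0.691, -0.002]
wrist_force: [0.2, -1.2, 0.3]
finger_gap: 1.005
t 9.5 p [ 506.8 -327.7  186.7] yaw 25.42 F [ 0.2 -1.2  0.3] gap 1.005 q [ 0.72  0.73 -0.39  1.67  0.36  0.81 -0.96]
```

View pics/w7.png

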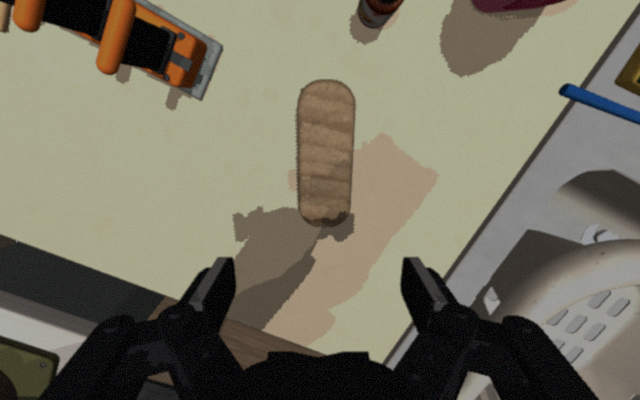

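```bash
python3 - <<'E'
from h import *
im,K,T=load('w7'); im6,K6,T6=load('w6')
hsv=cv2.cvtColor(im,cv2.COLOR_RGB2HSV)
for q in [(325,150),(325,210),(325,222),(299,150),(285,230),(380,180),(360,120)]: print(q,hsv[q[1],q[0]])
m=cv2.inRange(hsv,(8,78,30),(20,200,255)); m[:70]=0;m[235:]=0;m[:,:280]=0;m[:,375:]=0
m=cv2.morphologyEx(m,cv2.MORPH_OPEN,np.ones((3,3))); c=max(cv2.findContours(m,cv2.RETR_EXTERNAL,cv2.CHAIN_APPROX_NONE)[0],key=cv2.contourArea)[:,0]
print(cv2.boundingRect(c)); 
for z in (36,43):
    print(z,cv2.minAreaRect(np.array([onplane(K,T,u,v,z)[:2] for u,v in c],np.float32)))
M=cv2.moments(c); cc=(M['m10']/M['m00'],M['m01']/M['m00']); print(cc,tri([(K,T,*cc),(K6,T6,465.6,163.3)]))
E
```

```text
(325, 150) [ 17  86 130]
(325, 210) [ 15  90 128]
(325, 222) [ 20 107  50]
(299, 150) [ 15  94 106]
(285, 230) [ 18  65 114]
(380, 180) [ 18  62 164]
(360, 120) [ 30  45 169]
(298, 80, 57, 147)
36 ((534.5728759765625, -322.18511962890625), (149.00514221191406, 55.546104431152344), 24.93071746826172)
43 ((535.7134399414062, -321.4605712890625), (145.45155334472656, 54.22137451171875), 24.93069839477539)
(324.9697424697424, 151.78185003185) (array([ 542.35986138, -317.72328432,   49.11564076]), [np.float64(0.661754199810712), np.float64(0.6617541998108583)])
```

```bash
python3 -c "
from h import *
st();plan((535.5,-321.3,11),24.93)"
```

```text
t 9.55 p [ 506.6 -328.1  186.8] yaw 25.4 F [ 0.2  0.5 -0.2] gap 1.0 q [ 0.72  0.73 -0.39  1.67  0.36  0.81 -0.96]
shift cm [ 2.88  0.63 17.58] turn [ 0.    -0.001  0.008]
```

```bash
python3 -m handwheel '1.5 0.3 5 0 0 0 1; 2.9 0.6 10 0 0 0.01 1; 2.9 0.6 14 0 0 0.01 1; 2.9 0.6 17.5 0 0 0.01 1; 2.9 0.6 17.5 0 0 0.01 1; 2.9 0.6 17.5 0 0 0.01 0.4; 2.9 0.6 17.5 0 0 0.01 0.4; 2.9 0.6 17.5 0 0 0.01 0.4' 30; python3 -c "
from h import *
st()"
```

```text
time_s: 10.55
eef_pos: [535.9, -323.2, 13.5]
tool_rot: [3.067, 0.671, 0.005]
wrist_force: [-0.7, 1.8, 7.3]
finger_gap: 0.64
t 10.55 p [ 535.9 -323.2   13.5] yaw 24.68 F [-0.7  1.8  7.3] gap 0.64 q [ 0.62  1.   -0.27  1.69  0.47  0.52 -1.08]
```

```bash
python3 - <<'E'
from h import *
im,K,T=load('w6'); c=im[90:220,20:270]; cv2.imwrite('pics/w6c.png',cv2.resize(c,None,fx=3.2,fy=3.2,interpolation=cv2.INTER_CUBIC)[:,:,::-1])
plan((575,40,190),-4.0)
E
```

```text
shift cm [ 18.76 -31.32 -17.68] turn [ 0.002 -0.003  0.501]
```

View pics/w6c.png

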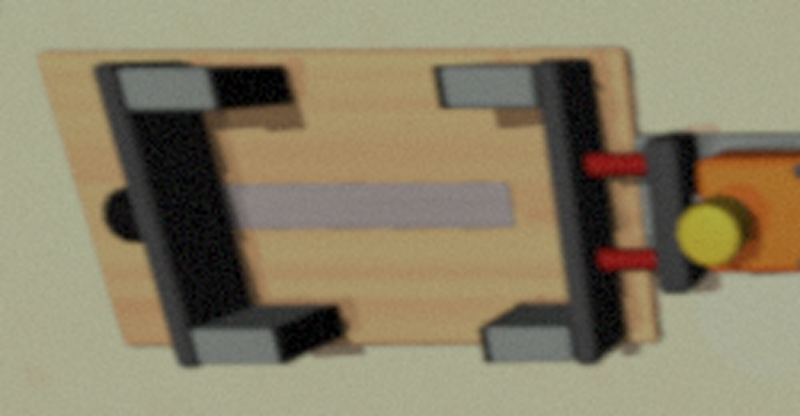

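```bash
python3 - <<'E'
from h import *
im,K,T=load('w6'); o=np.array([579.4,114.9]); a=np.radians(85.99); ax=np.array([np.cos(a),np.sin(a)]); n=np.array([-ax[1],ax[0]])
for nm,u,v in (('far up',217,88),('far lo',281,345),('mov up',440,88),('mov lo',486,345),('knob',709,234)):
    P=onplane(K,T,20+u/3.2,90+v/3.2,81 if nm=='knob' else 50)[:2]-o; print(nm,(P@ax).round(1),(P@n).round(1))
E
```

```text
far up 39.4 -50.5
far lo 39.0 53.3
mov up -46.1 -50.4
mov lo -46.9 53.4
knob -152.6 0.2
```

The gap reads 86 mm (given range 77–93), the prongs are at ±52, and the far face is at x≈+39.5. Fingers stopped at 0.64, so the brush is held. Next I'll lift it and carry it over the bed.

```bash
python3 -m handwheel '0 0 -6 0 0 0 0.4; 0 0 -12 0 0 0 0.4; 2 -4 -17 0 0 0.1 0.4; 5 -9 -17.5 0 0 0.2 0.4; 8 -14 -17.5 0 0 0.3 0.4; 11 -19 -17.5 0 0 0.4 0.4; 14 -24 -17.5 0 0 0.5 0.4; 17 -29 -17.5 0 0 0.5 0.4' 30; python3 -c "
from h import *
st();snap('wrist','w8'); plan((579.6,117.9,80),-4.01)"
```

```text
time_s: 11.55
eef_pos: [568.0, 13.5, 187.2]
tool_rot: [3.139, -0.11, 0.002]
wrist_force: [1.6, -0.2, -1.7]
finger_gap: 0.643
t 11.55 p [568.   13.5 187.2] yaw -4.02 F [ 1.6 -0.2 -1.7] gap 0.643 q [ 0.    0.67 -0.18  1.79  0.18  0.7  -1.92]
shift cm [ 0.52 -9.07 10.85] turn [-0.01  -0.003  0.014]
```

View pics/w8.png

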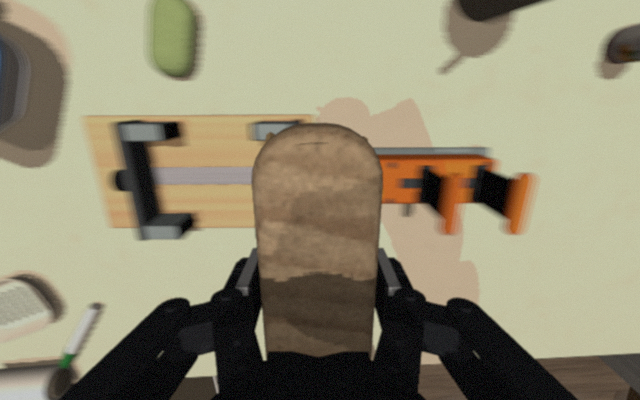

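The brush is held straight between the fingers, at u≈253–380. I'll go over the bed at a height that clears the jaws and check.

```bash
python3 -m handwheel '0.3 -4.5 1 0 0 0 0.4; 0.5 -9 3 0 0 0 0.4; 0.5 -9 7 0 0 0 0.4; 0.5 -9 10 0 0 0 0.4; 0.5 -9 10 0 0 0 0.4; 0.5 -9 10 0 0 0 0.4; 0.5 -9 10 0 0 0 0.4; 0.5 -9 10 0 0 0 0.4' 30; python3 -c "
from h import *
st();snap('wrist','w9'); plan((579.6,117.9,22),-4.01)"
```

```text
time_s: 12.6
eef_pos: [579.8, 101.1, 87.4]
tool_rot: [-3.139, 0.109, -0.003]
wrist_force: [-0.6, 0.5, -1.1]
finger_gap: 0.643
t 12.6 p [579.8 101.1  87.4] yaw -3.98 F [-0.6  0.5 -1.1] gap 0.643 q [-0.18  0.84 -0.13  1.79  0.2   0.52 -2.08]
shift cm [-0.12 -1.67  6.52] turn [-0.    -0.001  0.001]
```

View pics/w9.png

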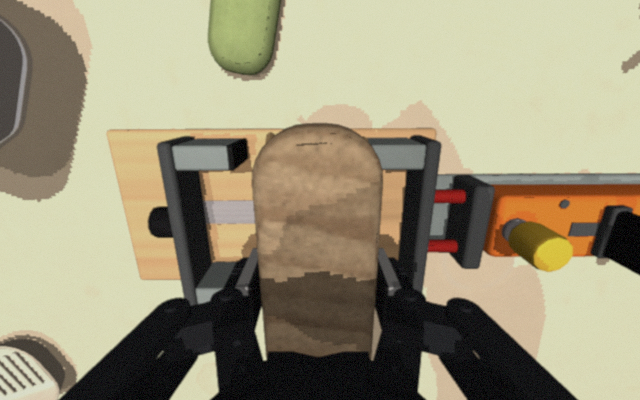

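```bash
python3 - <<'E'
from h import *
im,K,T=load('w9'); o=np.array([579.4,114.9]); a=np.radians(85.99); ax=np.array([np.cos(a),np.sin(a)]); n=np.array([-ax[1],ax[0]])
c=im[110:320,90:470]; cv2.imwrite('pics/w9c.png',cv2.resize(c,None,fx=2.1,fy=2.1,interpolation=cv2.INTER_CUBIC)[:,:,::-1])
for nm,u,v,z in (('far up',235,152,50),('far lo',241,283,50),('bed c',108,130,8),('bed c2',436,129,8)):
    P=onplane(K,T,u,v,z)[:2]-o; print(nm,(P@ax).round(1),(P@n).round(1))
s=read_state(); P=s['eef_pos'][:2]-o; print('tcp',P@ax,P@n)
E
```

```text
far up 38.1 -54.7
far lo 42.4 40.4
bed c 143.5 -64.1
bed c2 -101.4 -65.0
tcp -13.743830607317383 -1.1277144442140974
```

View pics/w9c.png

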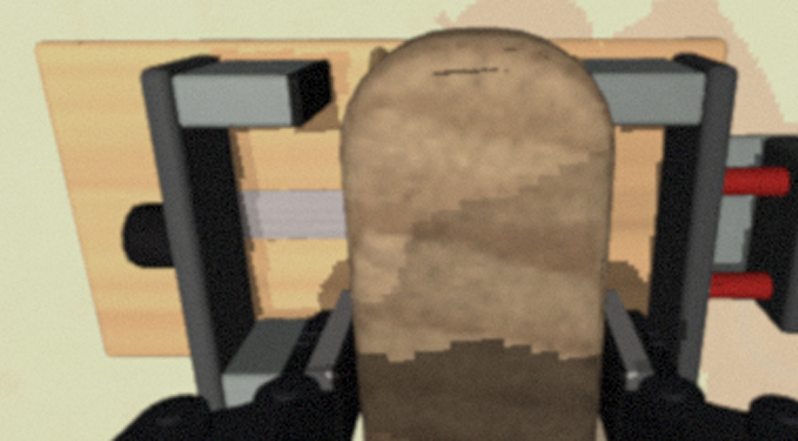

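```bash
python3 -m handwheel '-0.1 -1.6 0 0 0 0 0.4; -0.1 -1.6 0 0 0 0 0.4; -0.1 -1.6 2 0 0 0 0.4; -0.1 -1.6 4 0 0 0 0.4; -0.1 -1.6 5.5 0 0 0 0.4; -0.1 -1.6 6.3 0 0 0 0.4; -0.1 -1.6 6.5 0 0 0 0.4; -0.1 -1.6 6.5 0 0 0 0.4' 30; python3 -c "
from h import *
st();snap('wrist','w10'); snap('scene','s10'); 
im,K,T=load('s10'); c=im[170:290,270:390]; cv2.imwrite('pics/s10c.png',cv2.resize(c,None,fx=4.5,fy=4.5,interpolation=cv2.INTER_CUBIC)[:,:,::-1])"
```

```text
time_s: 13.65
eef_pos: [579.5, 117.3, 21.8]
tool_rot: [-3.14, 0.108, -0.001]
wrist_force: [-0.1, -0.6, -2.0]
finger_gap: 0.641
t 13.65 p [579.5 117.3  21.8] yaw -3.96 F [-0.1 -0.6 -2. ] gap 0.641 q [-0.22  0.95 -0.1   1.8   0.21  0.4  -2.12]
```

View pics/w10.png

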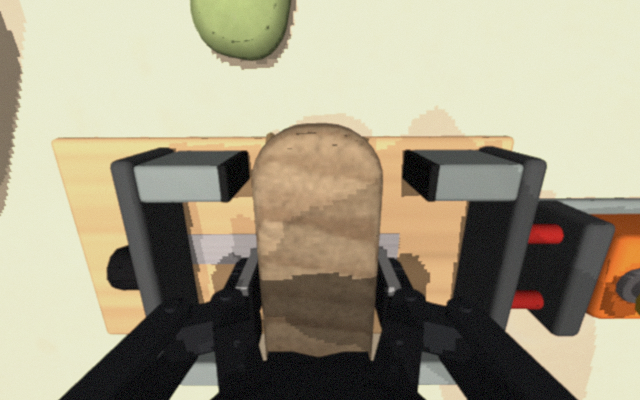

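View pics/s10c.png

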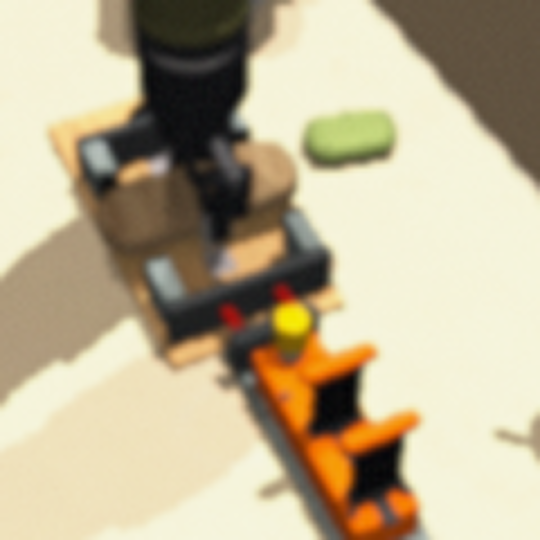

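The brush is centred between the jaws with its long sides facing them, with near jaw edges at u≈248 and 405 and the brush at 255–382. I'll lower 1 mm more, release and rise.

```bash
python3 -m handwheel '0 0 0.1 0 0 0 0.4; 0 0 0.1 0 0 0 0.85; 0 0 0.1 0 0 0 0.85; 0 0 0.1 0 0 0 0.85; 0 0 -3 0 0 0 0.85; 0 0 -7 0 0 0 0.85; 0 2 -13 0 0 0 1; 0 4 -18 0 0 0 1' 30; python3 -c "
from h import *
st();snap('wrist','w11'); plan((520,60,260),-4.01)"
```

```text
time_s: 14.75
eef_pos: [576.5, 76.9, 203.2]
tool_rot: [-3.14, 0.108, -0.001]
wrist_force: [0.9, -1.6, 0.2]
finger_gap: 0.997
t 14.75 p [576.5  76.9 203.2] yaw -3.92 F [ 0.9 -1.6  0.2] gap 0.997 q [-0.11  0.67 -0.18  1.73  0.16  0.76 -2.01]
shift cm [-5.83  1.76 -5.11] turn [ 0.001 -0.011 -0.004]
```

View pics/w11.png

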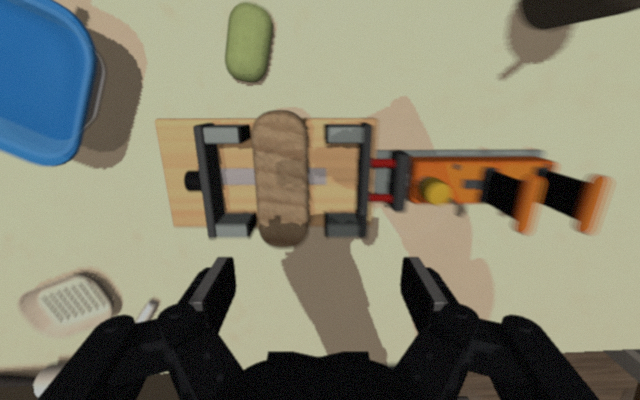

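The brush lies flat at (280,180), parallel to the jaws, and the fingers are clear. Next I'll locate the lever grips from w2 and w6, where the robot stood still or nearly so.

```bash
python3 - <<'E'
from h import *
a,_,_=load('w2'); b,_,_=load('w6')
A=cv2.resize(a[190:310,390:570],None,fx=4,fy=4,interpolation=cv2.INTER_CUBIC); B=cv2.resize(b[120:210,220:380],None,fx=4.5,fy=4.5,interpolation=cv2.INTER_CUBIC)
cv2.imwrite('pics/lw2.png',A[:,:,::-1]); cv2.imwrite('pics/lw6.png',B[:,:,::-1])
E
```

```text
(no output)
```

View pics/lw2.png

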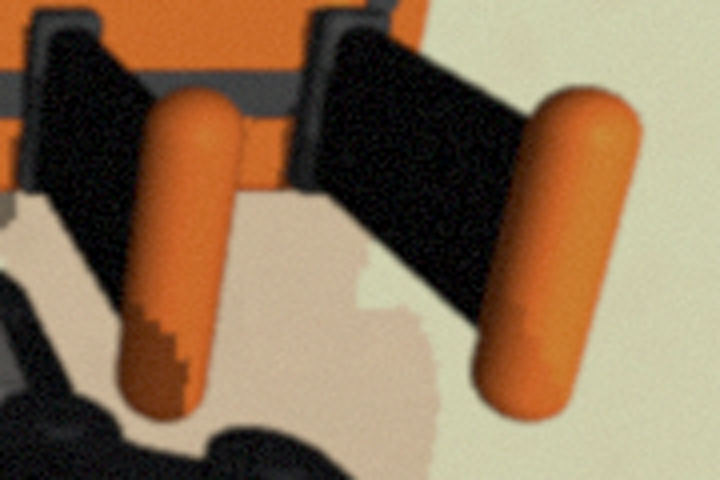

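View pics/lw6.png

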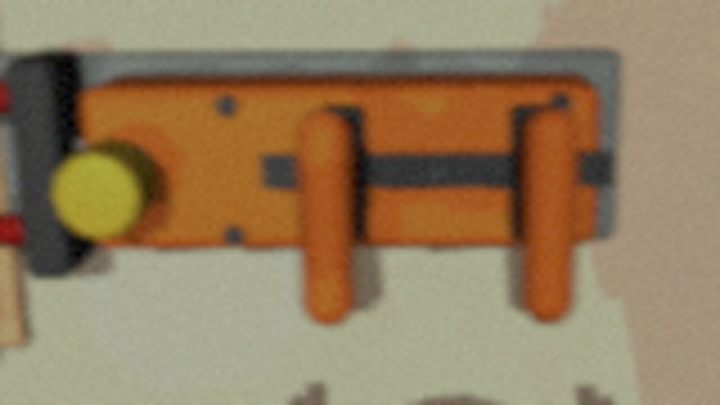

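```bash
python3 - <<'E'
from h import *
_,K2,T2=load('w2'); _,K6,T6=load('w6'); o=np.array([579.4,114.9]); a=np.radians(85.99); ax=np.array([np.cos(a),np.sin(a)]); n=np.array([-ax[1],ax[0]])
Q=[]
for p2,p6 in (((435,253.5),(292.7,168)),((529,253.5),(341.9,168))):
    x,r=tri([(K2,T2,*p2),(K6,T6,*p6)]); Q.append(x); print(x.round(1),np.round(r,1),'clamp',((x[:2]-o)@ax).round(1),((x[:2]-o)@n).round(1))
m=(Q[0]+Q[1])/2; print('mid',m,'sep',np.linalg.norm(Q[0]-Q[1]), 'expected',o-240*ax)
st(); plan((m[0],m[1],190),-4.01)
E
```

```text
[564.  -99.7 107.7] [0.1 0.1] clamp -215.1 0.3
[ 560.8 -153.5  109. ] [0.2 0.2] clamp -269.1 -0.2
mid [ 562.39081532 -126.58659909  108.33242027] sep 53.95926192149711 expected [ 562.61666069 -124.51244646]
t 14.8 p [580.   73.2 209.5] yaw -4.22 F [ 0.6 -2.3  3.9] gap 0.999 q [-0.1   0.66 -0.18  1.73  0.16  0.76 -2.01]
shift cm [-0.31 20.05  1.96] turn [ 0.001 -0.011 -0.004]
```

```bash
python3 -m handwheel '0 5 0 0 0 0 1; -0.1 10 0 0 0 0 1; -0.2 15 0 0 0 0 1; -0.3 20 2 0 0 0 1; -0.3 20 4.5 0 0 0 1; -0.3 20 4.5 0 0 0 1; -0.3 20 4.5 0 0 0 1; -0.3 20 4.5 0 0 0 1' 60; python3 -c "
from h import *
st();snap('wrist','w12'); plan((562.5,-126,88),-4.01)"
```

```text
time_s: 15.8
eef_pos: [560.5, -121.1, 157.3]
tool_rot: [-3.14, 0.106, -0.003]
wrist_force: [0.5, 0.4, 0.5]
finger_gap: 1.0
t 15.8 p [ 560.5 -121.1  157.3] yaw -3.87 F [0.5 0.4 0.5] gap 1.0 q [ 0.25  0.72 -0.2   1.8   0.22  0.64 -1.71]
shift cm [0.23 0.46 6.92] turn [-0.    -0.002  0.002]
```

View pics/w12.png

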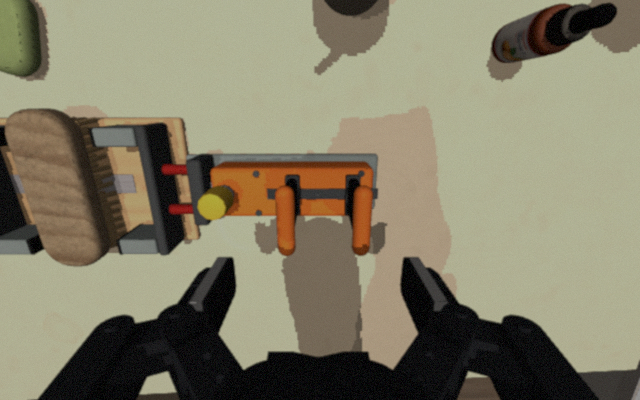

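The grips sit at u≈285 and 361, between open fingers whose midline is at 318. I'll shift 4.6 mm, go down and make the first squeeze.

```bash
python3 -m handwheel '0.2 0.5 0 0 0 0 1; 0.2 0.5 2 0 0 0 1; 0.2 0.5 5 0 0 0 1; 0.2 0.5 6.9 0 0 0 1; 0.2 0.5 6.9 0 0 0 1; 0.2 0.5 6.9 0 0 0 0.25; 0.2 0.5 6.9 0 0 0 0.25; 0.2 0.5 6.9 0 0 0 0.25' 40; python3 -c "
from h import *
st();snap('wrist','w13')"
```

```text
time_s: 16.85
eef_pos: [562.9, -128.1, 90.2]
tool_rot: [3.138, -0.11, 0.007]
wrist_force: [-4.8, 17.4, 27.2]
finger_gap: 0.38
t 16.85 p [ 562.9 -128.1   90.2] yaw -4.02 F [-4.8 17.4 27.2] gap 0.38 q [ 0.24  0.83 -0.16  1.83  0.25  0.5  -1.73]
```

View pics/w13.png

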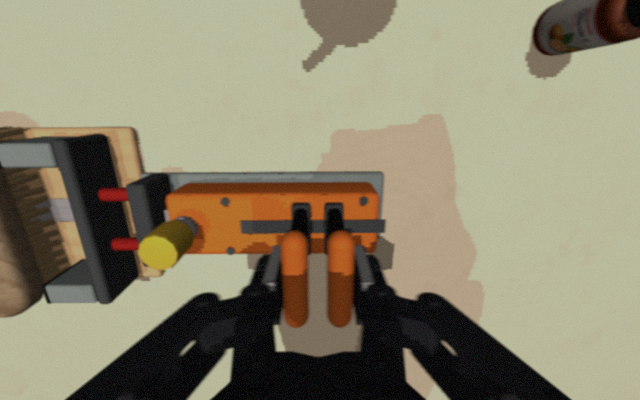

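```bash
python3 -m handwheel '0 -0.15 -0.2 0 0 0 0.25; 0 -0.15 -0.2 0 0 0 0.25; 0 -0.15 -0.2 0 0 0 0.25; 0 -0.15 -0.2 0 0 0 0.9; 0 -0.15 -0.2 0 0 0 0.9; 0 -0.15 -0.2 0 0 0 0.9; 0 -0.15 -0.2 0 0 0 0.9; 0 -0.15 -0.2 0 0 0 0.9' 35; python3 -c "
from h import *
st();snap('wrist','w14')"
```

```text
time_s: 17.9
eef_pos: [561.1, -126.3, 89.4]
tool_rot: [3.139, -0.109, -0.001]
wrist_force: [0.7, 0.6, 0.4]
finger_gap: 0.9
t 17.9 p [ 561.1 -126.3   89.4] yaw -4.0 F [0.7 0.6 0.4] gap 0.9 q [ 0.23  0.83 -0.16  1.83  0.25  0.5  -1.73]
```

View pics/w14.png

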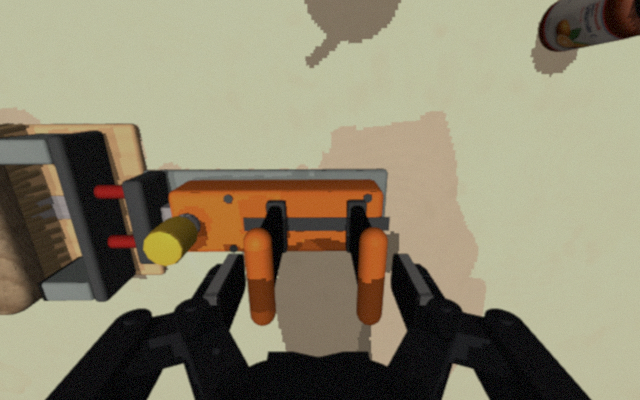

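```bash
cat > rods.py <<'E'
from h import *
o=np.array([579.4,114.9]); a=np.radians(85.99); ax=np.array([np.cos(a),np.sin(a)]); n=np.array([-ax[1],ax[0]])
def rods(name,roi,z=30):
    im,K,T=load(name); hsv=cv2.cvtColor(im,cv2.COLOR_RGB2HSV); m=cv2.inRange(hsv,(0,140,50),(7,255,255))|cv2.inRange(hsv,(173,140,50),(180,255,255))
    w=np.zeros_like(m); x0,y0,x1,y1=roi; w[y0:y1,x0:x1]=m[y0:y1,x0:x1]
    k,l,s,c=cv2.connectedComponentsWithStats(w)
    for i in range(1,k):
        if s[i,4]<25: continue
        x,y,wd,h,ar=s[i]; v=c[i][1]; v0=np.argwhere(l[:,x+2]==i).mean(); v1=np.argwhere(l[:,x+wd-3]==i).mean()
        A=onplane(K,T,x-.5,v0,z)[:2]-o; B=onplane(K,T,x+wd-.5,v1,z)[:2]-o
        print(name,s[i].tolist(),'jaw-side x',(A@ax).round(1),'ram-side x',(B@ax).round(1),'len',((A-B)@ax).round(1),'y',(A@n).round(1))
if __name__=='__main__':
    rods('w1',(280,110,360,200)); rods('w2',(180,160,250,250)); rods('w5',(200,180,300,280)); rods('w6',(195,130,235,185)); rods('w9',(410,170,480,260)); rods('w12',(150,150,215,225)); rods('w13',(80,170,160,265)); rods('w14',(80,170,150,260))
E
python3 rods.py
```

```text
w1 [309, 135, 22, 8, 163] jaw-side x -46.0 ram-side x -74.5 len 28.5 y -19.2
w1 [309, 166, 22, 7, 134] jaw-side x -45.6 ram-side x -75.1 len 29.5 y 21.2
w2 [193, 178, 31, 14, 354] jaw-side x -43.7 ram-side x -69.1 len 25.4 y -19.3
w2 [199, 224, 30, 12, 327] jaw-side x -43.3 ram-side x -69.3 len 26.0 y 21.4
w5 [222, 199, 42, 16, 610] jaw-side x -88.0 ram-side x -115.3 len 27.3 y -19.1
w5 [230, 254, 38, 15, 518] jaw-side x -89.3 ram-side x -115.6 len 26.3 y 20.4
w6 [202, 137, 20, 9, 144] jaw-side x -88.6 ram-side x -115.0 len 26.4 y -19.9
w6 [206, 167, 19, 8, 125] jaw-side x -88.8 ram-side x -114.8 len 26.0 y 20.7
w9 [434, 189, 33, 15, 428] jaw-side x -97.1 ram-side x -121.0 len 23.9 y -19.6
w9 [428, 239, 31, 14, 373] jaw-side x -97.7 ram-side x -121.6 len 24.0 y 20.4
w12 [161, 164, 26, 11, 255] jaw-side x -87.2 ram-side x -111.8 len 24.6 y -20.1
w12 [168, 204, 25, 11, 245] jaw-side x -87.2 ram-side x -112.1 len 24.9 y 20.4
w13 [97, 188, 31, 14, 395] jaw-side x -81.1 ram-side x -103.8 len 22.7 y -19.6
w13 [110, 237, 28, 14, 350] jaw-side x -81.3 ram-side x -103.1 len 21.8 y 21.2
w14 [93, 185, 31, 14, 401] jaw-side x -77.7 ram-side x -100.2 len 22.5 y -19.8
w14 [107, 235, 29, 14, 363] jaw-side x -78.3 ram-side x -100.6 len 22.3 y 21.0
```

```bash
python3 -m handwheel '0 0 0 0 0 0 0.25; 0 0 0 0 0 0 0.25; 0 0 0 0 0 0 0.25; 0 0 0 0 0 0 0.25; 0 0 0 0 0 0 0.25; 0 0 0 0 0 0 0.25; 0 0 0 0 0 0 0.25; 0 0 0 0 0 0 0.25' 35; python3 -c "
from h import *
st();snap('wrist','w15')
from rods import rods
rods('w15',(40,170,150,260))"; python3 -m handwheel '0 0 0 0 0 0 0.9; 0 0 0 0 0 0 0.9; 0 0 0 0 0 0 0.9; 0 0 0 0 0 0 0.9; 0 0 0 0 0 0 0.9; 0 0 0 0 0 0 0.9; 0 0 0 0 0 0 0.9; 0 0 0 0 0 0 0.9' 35;  python3 -c "
from h import *
st();snap('wrist','w16')
from rods import rods
rods('w16',(40,170,150,260))"
```

```text
time_s: 18.95
eef_pos: [562.2, -125.2, 91.5]
tool_rot: [3.14, -0.108, 0.004]
wrist_force: [-2.5, 0.7, 16.9]
finger_gap: 0.324
t 18.95 p [ 562.2 -125.2   91.5] yaw -3.94 F [-2.5  0.7 16.9] gap 0.324 q [ 0.23  0.82 -0.16  1.83  0.25  0.5  -1.73]
w15 [81, 185, 31, 15, 384] jaw-side x -65.6 ram-side x -88.2 len 22.6 y -19.4
w15 [95, 235, 29, 14, 344] jaw-side x -66.0 ram-side x -88.4 len 22.5 y 21.0
time_s: 20.0
eef_pos: [561.4, -125.7, 89.3]
tool_rot: [3.14, -0.109, 0.0]
wrist_force: [0.2, 0.8, 0.4]
finger_gap: 0.9
t 20.0 p [ 561.4 -125.7   89.3] yaw -3.96 F [0.2 0.8 0.4] gap 0.9 q [ 0.23  0.83 -0.16  1.83  0.25  0.5  -1.73]
w16 [82, 185, 30, 14, 386] jaw-side x -69.0 ram-side x -90.6 len 21.7 y -19.6
w16 [96, 235, 28, 14, 358] jaw-side x -69.2 ram-side x -90.7 len 21.6 y 20.9
```

View pics/w16.png

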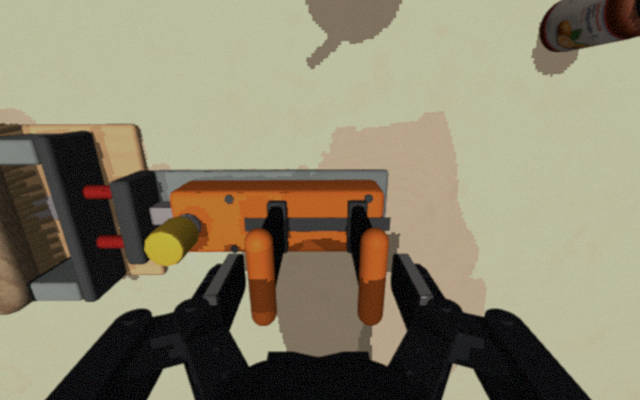

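Each stroke keeps a tooth, with the ram side going from −100.4 to −90.6. Third stroke.

```bash
python3 -m handwheel '0 0 0 0 0 0 0.25; 0 0 0 0 0 0 0.25; 0 0 0 0 0 0 0.25; 0 0 0 0 0 0 0.25; 0 0 0 0 0 0 0.25; 0 0 0 0 0 0 0.25; 0 0 0 0 0 0 0.25; 0 0 0 0 0 0 0.25' 35; python3 -c "
from h import *
st();snap('wrist','w17')
from rods import rods
rods('w17',(20,170,150,260))"; python3 -m handwheel '0 0 0 0 0 0 0.9; 0 0 0 0 0 0 0.9; 0 0 0 0 0 0 0.9; 0 0 0 0 0 0 0.9; 0 0 0 0 0 0 0.9; 0 0 0 0 0 0 0.9; 0 0 0 0 0 0 0.9; 0 0 0 0 0 0 0.9' 35;  python3 -c "
from h import *
st();snap('wrist','w18')
from rods import rods
rods('w18',(20,170,150,260))"
```

```text
time_s: 21.05
eef_pos: [562.3, -125.2, 91.5]
tool_rot: [3.14, -0.108, 0.004]
wrist_force: [-2.8, 0.9, 16.8]
finger_gap: 0.325
t 21.05 p [ 562.3 -125.2   91.5] yaw -3.93 F [-2.8  0.9 16.8] gap 0.325 q [ 0.23  0.82 -0.16  1.83  0.25  0.5  -1.73]
w17 [73, 186, 26, 14, 323] jaw-side x -59.7 ram-side x -78.5 len 18.8 y -19.5
w17 [127, 186, 7, 13, 56] jaw-side x -99.5 ram-side x -104.6 len 5.1 y -19.5
w17 [88, 235, 23, 14, 282] jaw-side x -60.5 ram-side x -78.3 len 17.8 y 21.0
w17 [137, 235, 6, 13, 56] jaw-side x -98.8 ram-side x -103.5 len 4.7 y 20.9
time_s: 22.1
eef_pos: [561.3, -125.8, 89.3]
tool_rot: [3.14, -0.109, -0.0]
wrist_force: [-0.5, -0.0, -0.9]
finger_gap: 0.901
t 22.1 p [ 561.3 -125.8   89.3] yaw -3.96 F [-0.5 -0.  -0.9] gap 0.901 q [ 0.23  0.83 -0.16  1.83  0.25  0.5  -1.73]
w18 [69, 185, 30, 14, 378] jaw-side x -59.6 ram-side x -81.1 len 21.5 y -20.0
w18 [84, 235, 28, 14, 348] jaw-side x -59.9 ram-side x -81.3 len 21.4 y 20.9
```

View pics/w18.png

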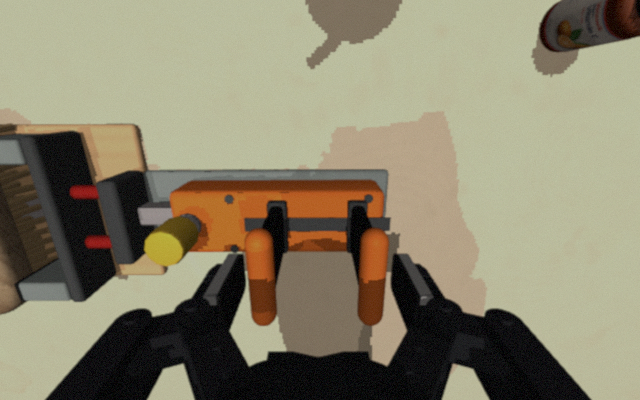

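```bash
python3 -c "
from h import *
for c in ('scene','top'):
    im,p=snap(c,c[0]+'18')
im,K,T=load('s18'); c=im[170:290,270:390]; cv2.imwrite('pics/s18c.png',cv2.resize(c,None,fx=4.5,fy=4.5,interpolation=cv2.INTER_CUBIC)[:,:,::-1])
im,K,T=load('t18'); c=im[180:250,270:400]; cv2.imwrite('pics/t18c.png',cv2.resize(c,None,fx=6,fy=6,interpolation=cv2.INTER_CUBIC)[:,:,::-1])"
```

```text
(no output)
```

View pics/s18c.png

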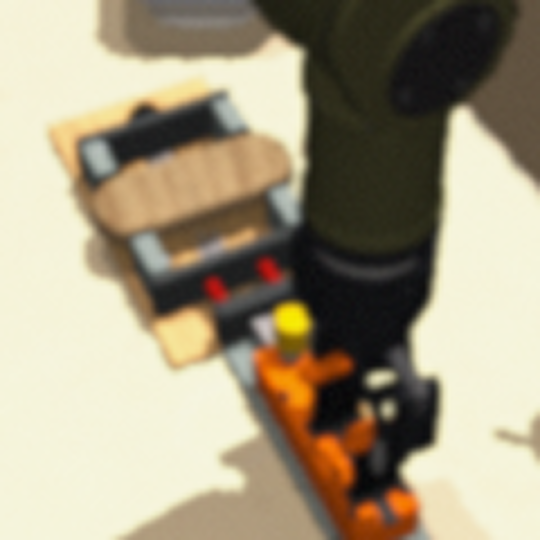

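View pics/t18c.png

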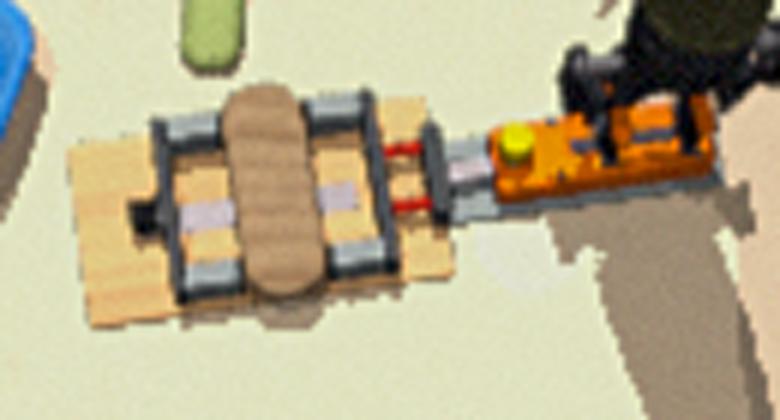

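View pics/w17.png

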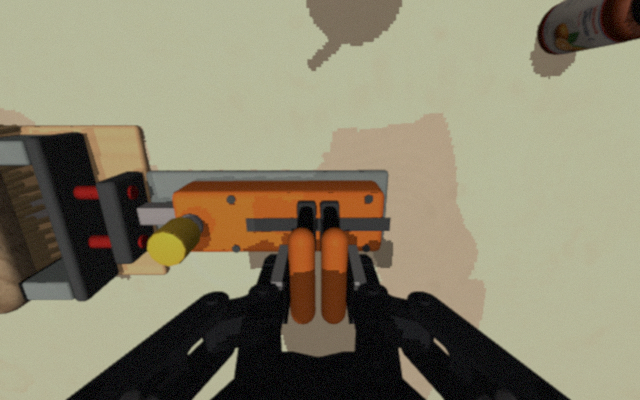

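In both views the brush now touches both jaws (top crop: brush from u≈225 to 325 between the prongs). At the squeezed stroke the rods were in by about 4 mm, so the next full squeeze should put them about half way in. I'll do it and hold.

```bash
python3 -m handwheel '0 0 0 0 0 0 0.25; 0 0 0 0 0 0 0.25; 0 0 0 0 0 0 0.25; 0 0 0 0 0 0 0.25; 0 0 0 0 0 0 0.25; 0 0 0 0 0 0 0.25; 0 0 0 0 0 0 0.25; 0 0 0 0 0 0 0.25' 40; python3 -c "
from h import *
st();snap('wrist','w19');snap('top','t19');snap('scene','s19')
from rods import rods
rods('w19',(20,170,170,260))
for n,roi in (('t18',(325,190,350,220)),('t19',(325,190,350,220)),('s18',(310,215,340,245)),('s19',(310,215,340,245))): rods(n,roi)
im,K,T=load('s19'); c=im[170:290,270:390]; cv2.imwrite('pics/s19c.png',cv2.resize(c,None,fx=4.5,fy=4.5,interpolation=cv2.INTER_CUBIC)[:,:,::-1])
im,K,T=load('t19'); c=im[180:250,270:400]; cv2.imwrite('pics/t19c.png',cv2.resize(c,None,fx=6,fy=6,interpolation=cv2.INTER_CUBIC)[:,:,::-1])"
```

```text
time_s: 23.25
eef_pos: [562.2, -125.3, 91.8]
tool_rot: [3.14, -0.108, 0.004]
wrist_force: [-3.5, 1.7, 19.0]
finger_gap: 0.322
t 23.25 p [ 562.2 -125.3   91.8] yaw -3.95 F [-3.5  1.7 19. ] gap 0.322 q [ 0.23  0.82 -0.16  1.83  0.25  0.51 -1.73]
w19 [73, 185, 13, 15, 144] jaw-side x -59.6 ram-side x -68.8 len 9.3 y -19.4
w19 [114, 185, 19, 15, 232] jaw-side x -89.9 ram-side x -103.9 len 14.0 y -19.8
w19 [88, 235, 11, 14, 120] jaw-side x -60.4 ram-side x -68.8 len 8.4 y 20.7
w19 [126, 235, 18, 13, 196] jaw-side x -90.1 ram-side x -104.2 len 14.1 y 20.7
s18 [327, 227, 6, 6, 28] jaw-side x -66.5 ram-side x -74.3 len 7.8 y -11.2
s18 [315, 231, 6, 6, 28] jaw-side x -65.4 ram-side x -73.2 len 7.8 y 29.2
```

View pics/w19.png

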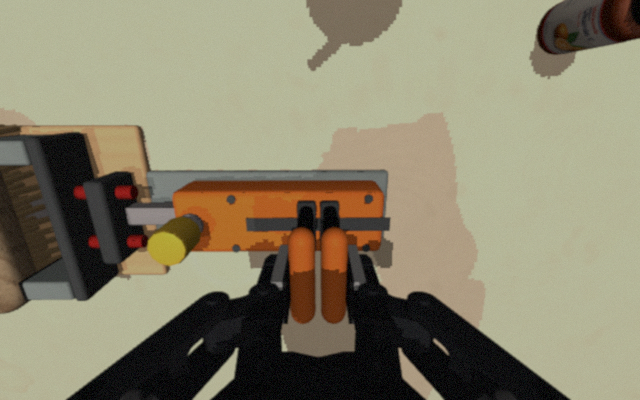

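View pics/s19c.png

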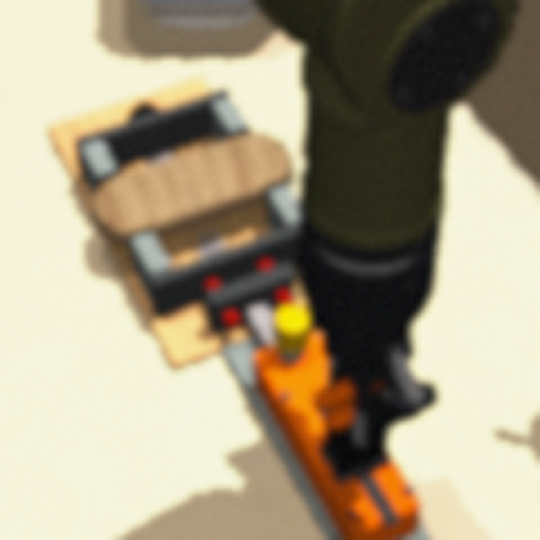

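View pics/t19c.png

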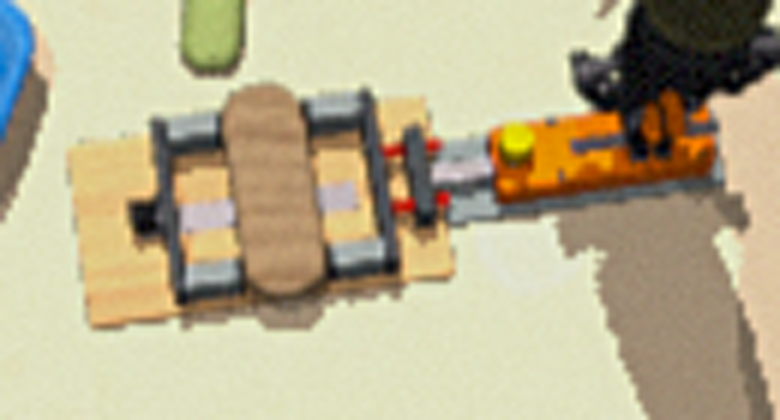

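The visible red rod fell from about 22 to 8.9 in the same view, which is about 12 mm of 24, so half way. The brush sits tight between both jaws. I'll hold one more second to confirm nothing drifts.

```bash
python3 -m handwheel '0 0 0 0 0 0 0.25; 0 0 0 0 0 0 0.25; 0 0 0 0 0 0 0.25; 0 0 0 0 0 0 0.25; 0 0 0 0 0 0 0.25; 0 0 0 0 0 0 0.25; 0 0 0 0 0 0 0.25; 0 0 0 0 0 0 0.25' 40; python3 -c "
from h import *
st();snap('wrist','w20')
from rods import rods
rods('w20',(20,170,170,260))
sign_off()"
```

```text
time_s: 24.4
eef_pos: [562.2, -125.3, 91.7]
tool_rot: [3.14, -0.108, 0.004]
wrist_force: [-3.1, 1.7, 19.1]
finger_gap: 0.325
t 24.4 p [ 562.2 -125.3   91.7] yaw -3.95 F [-3.1  1.7 19.1] gap 0.325 q [ 0.23  0.82 -0.16  1.83  0.25  0.51 -1.73]
w20 [73, 185, 13, 15, 142] jaw-side x -59.6 ram-side x -68.8 len 9.3 y -19.4
w20 [114, 185, 19, 14, 236] jaw-side x -89.9 ram-side x -103.9 len 14.0 y -19.8
w20 [88, 235, 12, 14, 122] jaw-side x -60.4 ram-side x -69.3 len 8.9 y 20.7
w20 [126, 235, 18, 13, 198] jaw-side x -90.1 ram-side x -104.2 len 14.2 y 21.1
the job is handed in; nothing more can be done
```

The job is done and handed in at about 24.5 s of the 69 s allowed. The brush is clamped and the levers are still squeezed.

- **Knob:** I pulled it to its stop and held it there about 3 s, until two pictures in a row showed the jaw no longer moving. Then I let it snap down.
- **Brush:** I laid it bristles down on the bed between the jaws, with its long sides facing them, and let go. The jaw was never pushed by hand.
- **Pumping:** I made three full strokes, then a fourth full squeeze that I am still holding.

**Last checks**
- **Rods:** they are about 12 mm of 24 mm in, which is half way. The reading did not change over the final second.
- **Brush:** the top and scene views show it tight between both jaws.
- **Levers:** they are fully squeezed, with the finger opening at 0.325.
- **Force:** the wrist force was steady at about 19 N. The highest I saw at the end of a move was about 33 N.
- **Other things:** the soap stands where it was in the last top view. I did not separately check the other bystanders, but no move went near them.

**What disagreed**
- **Open gap:** I measured about 86 mm, but the jaw met the brush about 3 mm sooner than that predicts, so the true gap was nearer 83 mm.
- **Rod lengths:** they came from single views and are good to about 1 mm. Two early brush and rod readings were also a few mm off, because parts of the clamp or brush blocked the view.

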